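Shut the drill stand's air valve under a sliding cover

TASK

The drilling is finished, so shut off the air to the drill stand: with the fingertips, push the blue cover of the low white service box back, away from the arm, until it is fully open, then push the red valve handle clockwise, a quarter turn, until it is fully shut, without gripping it. Leave the cover open, the black valve handle as it is and the jar, dish and sample slab where they stand.

Things in the scene. Friction and masses are not known exactly. Their poses are not given: they have to be found in the camera images.
- box: White steel box fixed to the bench, 330 (x) by 312 (y) mm, side rims 86 mm high. Origin: centre of its underside. +x points away from the arm, the way the cover opens; +y is its left; yaw within 0.3 rad. Near half: open well (box x -157 to 0, y -140 to 140 mm), floor 10 mm and walls 76 mm above the table, closed by the cover. Far half: blank deck 72 mm high, over which the cover slides.
- cover (a joint): Travel of the blue sliding cover along box +x: 0 = shut (whole well covered), 0.150 m = fully open at its end stop. It begins 0 to 30 mm open. Captive (cannot lift off), needs about 3 N to slide, stays where it is left.
- cover_face (a point): Middle of the near, upright face of the blue cover's raised grey panel: the face to push, looking to box -x; 150 mm wide (box y), foot 81.5 and top 97.5 mm above the table. The panel is 100 mm deep behind it, too large to pinch; before it the cover is flat for 45 mm, 81.5 mm above the table. The cover is 160 (x) by 296 mm.
- red_lever (a joint): Angle of the marked (red) quarter-turn valve handle: 0 = open, pointing to box -x (towards the arm); grows clockwise seen from above; pi/2 = fully shut at its stop, pointing to box +y. Starts 0 to 0.3. Turning takes about 0.18 N m (3 to 4 N near the handle's end); it stays where it is left.
- red_pivot (a point): On the red handle's turning axis (vertical), at the handle's mid-height, 60 mm above the table. At box x -60 mm and box y either +60 or -60 mm: the red and the black valve may be swapped. Brass body and pipe below the handle reach at most 43 mm above the table.
- red_tip (a point): Outer end of the red handle, 70 mm from red_pivot, at the handle's mid-height. Red plastic (handle level bar 15 mm wide, 16 mm tall, from 22 to 70 mm out from its pivot; its mid-height is 60 mm above the table, underside 52, top 68). The side to push looks to box -y when open.
- black_lever (a joint): Angle of the other valve's black handle, same shape and same sense as the red one; starts 0 to 0.3. To be left as it is.
- black_pivot (a point): On the black handle's vertical turning axis, 60 mm above the table, 120 mm to the side (box y) of red_pivot.
- black_tip (a point): Outer end of the black handle, 70 mm from black_pivot.
- jar: Loose amber jar with blue cap, 56 mm across, 75 mm tall, standing on the table beside the box. Origin: centre of its underside.
- dish: Loose black square weighing dish, 70 by 70 by 16 mm, on the table beside the box. Origin: centre of its underside.
- slab: Loose plywood board 90 by 70 by 12 mm with a white ceramic sample plate on it (18 mm tall in all), on the table beside the box. Origin: centre of its underside.

How it is judged:
On the way, in this order (a step that is already met when the one before it is completed fails the run):
1. the cover is fully open (within 15 mm of its stop) (value of joint cover above 0.135 m), for 0.2 s.
2. then the red handle is fully shut (past 1.45 rad of 1.571) (value of joint red_lever above 1.45 rad), for 0.2 s.
At the end, for the whole second after the job is handed in: The cover is open more than 135 mm of its 150 mm and the red handle past 1.45 rad of 1.571, both at rest; jar, dish and slab are within 20 mm of where they stood, and the tip of the black handle within 12 mm (value of joint cover above 0.135 m and value of joint red_lever above 1.45 rad and velocity of joint cover between -0.01 and 0.01 m/s and velocity of joint red_lever between -0.05 and 0.05 rad/s and distance of each of jar, dish, slab from where it was at the start of the episode below 0.02 m and distance of black_tip from where it was at the start of the episode below 0.012 m); the robot touches nothing.
It fails at once if the red handle is gripped: the fingers press on both of its sides with more than 8 N each (contact force between the fingers and red_lever_c2 above 8 N and contact force between the fingers and red_lever_c3 above 8 N).
It fails at once if the black handle is turned (its tip moves 12 mm or more) (distance of black_tip from where it was at the start of the episode above 0.012 m).
It fails at once if the jar is lifted, carried or knocked away (20 mm or more) (distance of jar from where it was at the start of the episode above 0.02 m).
It fails at once if the dish is lifted, carried or knocked away (20 mm or more) (distance of dish from where it was at the start of the episode above 0.02 m).
It fails at once if the slab is lifted, carried or knocked away (20 mm or more) (distance of slab from where it was at the start of the episode above 0.02 m).
It also fails if it takes over 46 s, if anything falls off the work surface, if the arm or the gripper's body presses on something with over 40 N, if the wrist force passes 120 N, or if a joint passes its speed limit or range.

ROBOT

A 7-joint arm with a two-finger parallel gripper is mounted at the origin on the work surface. World frame = base frame: x ahead of the robot, y to its left, z up, the work surface at z = 0. Lengths are in m, angles in rad, forces in N, time in s.
With the tool pointing down it reaches from about 0.4 to 0.875 m from the base axis. Payload 19.3 kg.
Tool frame: the origin (TCP) lies between the finger pads; the fingertips stand 17 mm ahead of it and the grasp point (between the pads) lies 2 mm behind it (bot.tips_ahead is the z of the fingertips in the tool frame, in m); z points along the fingers, y is the direction in which the jaws open and shut (so a half turn about z gives the same grasp; the last joint's range is limited). The gripper opens to 85 mm and grips with 20 to 120 N. Pads are 22 mm wide; open, the fingers measure 114 mm over their backs; the gripper's body (76 mm by 85 mm) begins 54 mm behind the grasp point. The pads swing forward as they close: fully open they stand 13 mm farther back than shut.
Start: joints at [1.158, 0.521, -0.036, 1.599, 0.021, 1.021, -0.113], TCP at [0.21, -0.589, 0.248] pointing down, gripper open.
Joint ranges: [-2.91, 2.91], [-0.3, 2.13], [-1.5, 1.42], [0.17, 2.43], [-1.26, 4.41], [0.16, 1.93], [-2.52, 2.52]. Speed limits (rad/s): [1.89, 1.89, 2.39, 2.39, 3.01, 3.01, 3.01].

INTERFACE

Orientations are given as [roll, pitch, yaw] about the fixed x, y, z axes, in that order (R = Rz(yaw) Ry(pitch) Rx(roll)).
In Python, from workcell import telemetry, cams, job, bot gives the robot as it stands.
- The arm moves only by the tool arm_command, never from a script. Its argument "deltas" is a list of rows, each a list of 7 numbers: the opening, from -1 (shut) to 1 (fully open), so that 0 is half open, then the shift along the tool's x, y, z normalised to -1 to 1, where 1 is 150 mm, then the turn, a rotation vector about the tool's x, y, z normalised to -1 to 1, where 1 is 45 degrees. In form: [[hand, tx, ty, tz, rx, ry, rz], ...]. A call has 1 to 8 rows; each row is the pose to reach, as a shift and turn from the pose commanded when the call began, along the tool's axes at that moment; what a row does not reach only later rows make up. A row lasts 1/8 s, in which the tool goes at most 62.5 mm and 10.7 degrees, less where a joint would pass 70% of its speed; a pose out of reach is approached as far as the arm can. A call with a number of a shift or a turn outside -1 to 1 is refused whole. A call with a gripper value outside its range is refused whole. The fingers move at their own pace and stop on an object; "newtons" is the grip in N (left out, the last holds). Time passes only in rows, so rows that repeat a pose let the fingers close. It gives the time, the measured TCP pose, the force and the opening at its end, in the units of the state.
- telemetry.observe(): the state, without advancing time (a new reading comes with each control period).
- cams.grab_frame(name): name is "side" or "top" or "wrist"; returns the picture (384x512x3 uint8, blue, green, red); there is no depth.
- cams.get_calibration(name): a dict with "fx", "fy", "cx", "cy" (pixels), "R" (3x3) and "t" (3): a world point X has camera coordinates R X + t. Camera axes: x right, y down, z forward; pixel columns grow to the right and rows downward; lengths in m; the calibration is good to about 2 mm. A picture is of the moment at which its call begins: read the wrist's pose just before it. get_calibration takes no time and is no camera call; for the wrist camera it gives the pose at the moment of the call.
- job.job_done(): hands the job in, once; it reports no verdict.
The state is a dict: "clock": time; "qpos": joint angles; "qd": joint speeds; "joint_efforts": joint torques, N m; "position": TCP position; "tool_rot": TCP orientation; "force": force on the tool from outside, world axes, zero at the start; "moment": the same for the moment, N m; "grip_width": finger opening in m.
Only numpy, scipy, OpenCV 4.12 (cv2) and the standard library are available. Lean on these libraries where they do the work, as an engineer would, in place of code of your own. Each camera call takes 0.05 s, during which the arm holds its last target.

## Working session

There is one attempt and no reset: what is moved stays moved. The work goes in short steps, Python scripts to look and compute and a tool call to move; the robot and the scene stay as the last step left them, time stands still between calls to the robot, and variables do not carry over. Pictures are saved under pics/ and viewed, and the job is handed in when it is done.

Besides the shell and the picture viewer there is one more tool, called after "Request:" as name(argument=value, ...), one argument or row to a line, values as JSON. arm_command: Moves the arm, as the interface text tells. Its arguments: {"type":"object","properties":{"deltas":{"type":"array","items":{"type":"array","items":{"type":"number"}}},"newtons":{"type":"number"}},"required":["deltas"]}

```bash
ls; mkdir -p pics; python3 - <<'E'
from workcell import telemetry,cams,job,bot
import cv2
print(telemetry.observe()); print(bot.tips_ahead)
for n in("side","top"):
    cv2.imwrite(f"pics/{n}0.png",cams.grab_frame(n)); print(n,cams.get_calibration(n))
E
```

```text
pics
{'clock': 0.0, 'qpos': array([ 1.15777056,  0.52199803, -0.03631316,  1.60001543,  0.02121701,
        1.02114416, -0.11279342]), 'qd': array([ 0.00097332, -0.00074527,  0.00063288, -0.0021794 , -0.0013557 ,
        0.00062158,  0.00098151]), 'joint_efforts': array([ 1.43435277e-04, -9.27100968e+01,  1.97956681e+00, -3.69936025e+01,
        1.77951925e-02,  8.21324968e-03, -8.35857190e-05]), 'position': array([ 0.20993278, -0.58832994,  0.24773321]), 'tool_rot': array([-3.14041804e+00,  1.08091128e-04,  3.42819116e-01]), 'force': array([0.42811341, 0.4896273 , 0.02715102]), 'moment': array([-0.02181373,  0.00402044,  0.01870598]), 'grip_width': 0.08508955169811651}
0.017
side {'fx': 353.3787168292725, 'fy': 353.3787168292725, 'cx': 256.86153571968566, 'cy': 187.67895035080636, 'R': array([[ 0.75193916, -0.65918914, -0.0075618 ],
       [-0.49159436, -0.55304691, -0.67266195],
       [ 0.43922942,  0.5095182 , -0.73991129]]), 't': array([-0.4194654 ,  0.37863699,  0.54362334])}
top {'fx': 410.02825978788263, 'fy': 410.02825978788263, 'cx': 252.6027519291125, 'cy': 191.2520741623054, 'R': array([[ 0.11992295, -0.99277303,  0.00449337],
       [-0.96811153, -0.11794429, -0.22101857],
       [ 0.21995124,  0.02215511, -0.97525925]]), 't': array([-0.02176059,  0.60730233,  0.97160894])}
```

View pics/top0.png

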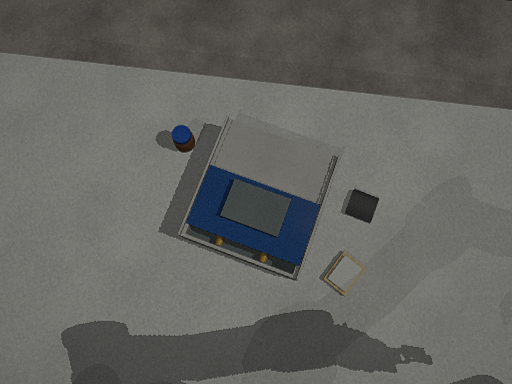

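View pics/side0.png

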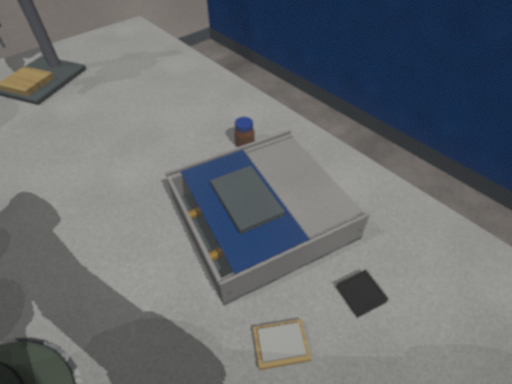

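The top view shows the box with its left-near corner at about (181,235) and its right-near corner at about (297,278). The cover panel runs (221,207) to (281,235), the jar is at (183,138), the dish at (362,206) and the slab at (344,273). I'll enlarge the pictures for corner picking.

```bash
python3 - <<'E'
import cv2
t=cv2.imread("pics/top0.png");s=cv2.imread("pics/side0.png")
def e(x): return cv2.convertScaleAbs(x,alpha=1.5,beta=15)
cv2.imwrite("pics/top0z.png",e(cv2.resize(t[105:290,155:355],None,fx=3,fy=3,interpolation=cv2.INTER_CUBIC)))
cv2.imwrite("pics/side0z.png",e(cv2.resize(s[110:310,155:375],None,fx=3,fy=3,interpolation=cv2.INTER_CUBIC)))
E
```

```text
(no output)
```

View pics/top0z.png

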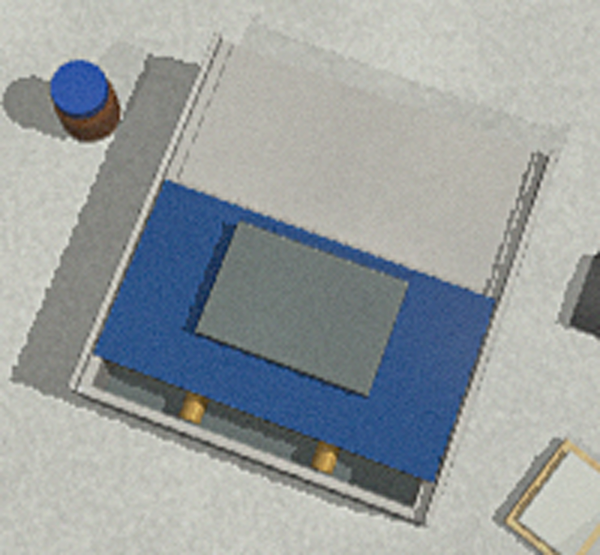

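View pics/side0z.png

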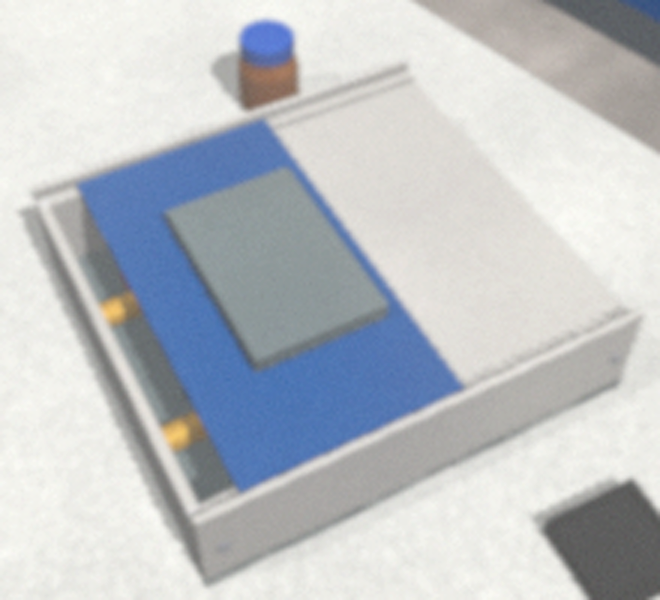

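```bash
cat > fit.py <<'E'
import numpy as np, cv2
from scipy.optimize import least_squares
from workcell import cams
C={n:cams.get_calibration(n) for n in("side","top")}
def proj(c,X):
    p=c["R"]@X+c["t"]; return np.array([c["fx"]*p[0]/p[2]+c["cx"],c["fy"]*p[1]/p[2]+c["cy"]])
off={"top":(155,105),"side":(155,110)}
# (cam, zoom px, kind, x,y,z)  kind r=rigid, c=cover edge rel near edge, p=panel
P=[("top",(73,390),'r',-.165,.156,.086),("top",(422,524),'r',-.165,-.156,.086),("top",(218,34),'r',.165,.156,.086),("top",(548,152),'r',.165,-.156,.086),
("side",(197,515),'r',-.165,-.156,.086),("side",(640,318),'r',.165,-.156,.086),("side",(405,66),'r',.165,.156,.086),("side",(35,192),'r',-.165,.156,.086),
("side",(208,583),'r',-.165,-.156,0),
("top",(97,354),'c',0,.148,.0815),("top",(435,482),'c',0,-.148,.0815),("top",(165,181),'c',.16,.148,.0815),("top",(493,296),'c',.16,-.148,.0815),
("side",(80,185),'c',0,.148,.0815),("side",(240,492),'c',0,-.148,.0815),("side",(265,120),'c',.16,.148,.0815),("side",(463,387),'c',.16,-.148,.0815),
("top",(193,331),'p',0,.075,.0975),("top",(369,393),'p',0,-.075,.0975),("top",(237,222),'p',.1,.075,.0975),("top",(407,283),'p',.1,-.075,.0975),
("side",(165,213),'p',0,.075,.0975),("side",(255,362),'p',0,-.075,.0975),("side",(288,168),'p',.1,.075,.0975),("side",(388,307),'p',.1,-.075,.0975)]
def W(v,b):
    c,s=np.cos(v[2]),np.sin(v[2]); return np.array([v[0]+c*b[0]-s*b[1],v[1]+s*b[0]+c*b[1],b[2]])
def res(v):
    o=[]
    for n,z,k,x,y,h in P:
        u=(np.array(z)+.5)/3-.5+off[n]
        x=x+{'r':0,'c':v[3],'p':v[4]}[k]
        o+=list(proj(C[n],W(v,(x,y,h)))-u)
    return np.array(o)
if __name__=="__main__":
    r=least_squares(res,[.6,-.1,-.2,-.13,-.09],loss='soft_l1')
    print(r.x.round(4)); R=res(r.x).reshape(-1,2).round(1)
    for p,e in zip(P,R): print(p[0],p[2:],e)
    np.save("box.npy",r.x)
    print(W(r.x,(r.x[4],0,.09)), [W(r.x,(-.06,s,.06)) for s in(.06,-.06)])
E
python3 fit.py
```

```text
[ 0.5982  0.0306 -0.2376 -0.1322 -0.0882]
top ('r', -0.165, 0.156, 0.086) [-2.  -1.1]
top ('r', -0.165, -0.156, 0.086) [2.9 0.2]
top ('r', 0.165, 0.156, 0.086) [-1.  -1.1]
top ('r', 0.165, -0.156, 0.086) [ 3.3 -0.1]
side ('r', -0.165, -0.156, 0.086) [-0.5  3.6]
side ('r', 0.165, -0.156, 0.086) [ 1.5 -1.1]
side ('r', 0.165, 0.156, 0.086) [-0.1 -2.5]
side ('r', -0.165, 0.156, 0.086) [-1.6 -1.3]
side ('r', -0.165, -0.156, 0) [-0.3  2. ]
top ('c', 0, 0.148, 0.0815) [-1.5 -0.3]
top ('c', 0, -0.148, 0.0815) [-0.4 -0.1]
top ('c', 0.16, 0.148, 0.0815) [ 0.  -1.1]
top ('c', 0.16, -0.148, 0.0815) [1.3 0.7]
side ('c', 0, 0.148, 0.0815) [-1.4 -0.2]
side ('c', 0, -0.148, 0.0815) [0.4 0.9]
side ('c', 0.16, 0.148, 0.0815) [-0.3 -0.5]
side ('c', 0.16, -0.148, 0.0815) [1.2 0.8]
top ('p', 0, 0.075, 0.0975) [0.2 0.1]
top ('p', 0, -0.075, 0.0975) [-0.3  1.1]
top ('p', 0.1, 0.075, 0.0975) [ 0.4 -0.9]
top ('p', 0.1, -0.075, 0.0975) [ 0.8 -0.4]
side ('p', 0, 0.075, 0.0975) [-0.4 -0.5]
side ('p', 0, -0.075, 0.0975) [-0.5 -0. ]
side ('p', 0.1, 0.075, 0.0975) [-0.4 -0.6]
side ('p', 0.1, -0.075, 0.0975) [ 0.1 -0.9]
[0.51246599 0.05133205 0.09      ] [array([0.55403941, 0.10299763, 0.06      ]), array([ 0.52579174, -0.01363028,  0.06      ])]
```

```bash
cat > mv.py <<'E'
import numpy as np, sys
from scipy.spatial.transform import Rotation as R
from workcell import telemetry
from fit import W
v=np.load("box.npy")
def delta(target,yaw,s=None):
    s=s or telemetry.observe(); r0=R.from_euler('xyz',s["tool_rot"]); r1=R.from_euler('xyz',[np.pi,0,yaw])
    d=r0.inv().apply(np.array(target)-s["position"])/.15
    return d.round(3),((r0.inv()*r1).as_rotvec()/(np.pi/4)).round(3)
def boxpos():
    s=telemetry.observe(); c,sn=np.cos(v[2]),np.sin(v[2]); p=s["position"]-np.array([v[0],v[1],0])
    return np.array([c*p[0]+sn*p[1],-sn*p[0]+c*p[1],p[2]]).round(4), s["force"].round(1), s["clock"], s["tool_rot"].round(3)
E
python3 - <<'E'
from mv import *
print(W(v,(-.113,0,.18)))
print(delta([.33,-.46,.248],v[2])); print(delta(W(v,(-.113,0,.18)),v[2]))
E
```

```text
[0.48840492 0.05715973 0.18      ]
(array([ 1.042e+00, -5.370e-01, -1.000e-03]), array([-0.001,  0.   ,  0.739]))
(array([ 3.195, -3.429,  0.455]), array([-0.001,  0.   ,  0.739]))
```

Request:
arm_command(
  deltas=[
    [-1, 0.25, -0.15, 0, 0, 0, 0.18],
    [-1, 0.5, -0.3, 0, 0, 0, 0.36],
    [-1, 0.75, -0.45, 0, 0, 0, 0.54],
    [-1, 1, -0.6, 0, 0, 0, 0.74],
    [-1, 1, -0.6, 0, 0, 0, 0.74],
  ],
  newtons=40,
)

```text
clock: 0.72
position: [0.3236, -0.4509, 0.2482]
tool_rot: [-3.14, -0.0, -0.236]
force: [-0.4, -0.5, -0.9]
grip_width: 0.0002
```

```bash
python3 - <<'E'
from mv import *
print(boxpos(),telemetry.observe()["position"]); print(delta(W(v,(-.113,0,.18)),v[2]))
E
```

```text
(array([-0.1536, -0.5325,  0.2482]), array([-0.4, -0.5, -0.9]), 0.725, array([-3.14 , -0.   , -0.236])) [ 0.32356751 -0.4508515   0.24817696]
(array([ 0.277, -3.549,  0.459]), array([-0.002, -0.   ,  0.002]))
```

Request:
arm_command(
  deltas=[
    [-1, 0.28, -0.3, 0, 0, 0, 0],
    [-1, 0.28, -0.65, 0, 0, 0, 0],
    [-1, 0.28, -1, 0, 0, 0, 0],
  ],
)

```text
clock: 1.1
position: [0.3973, -0.3167, 0.2479]
tool_rot: [3.142, 0.001, -0.238]
force: [0.7, -1.2, -0.3]
grip_width: -0.0003
```

Request:
arm_command(
  deltas=[
    [-1, 0, -0.35, 0, 0, 0, 0],
    [-1, 0, -0.7, 0, 0, 0, 0],
    [-1, 0, -1, 0, 0, 0, 0],
  ],
)

```text
clock: 1.48
position: [0.4328, -0.1708, 0.2483]
tool_rot: [3.141, -0.0, -0.237]
force: [-0.0, -0.2, 1.3]
grip_width: 0.0002
```

Request:
arm_command(
  deltas=[
    [-1, 0, -0.35, 0, 0, 0, 0],
    [-1, 0, -0.7, 0, 0, 0, 0],
    [-1, 0, -1, 0, 0, 0, 0],
  ],
)

```text
clock: 1.85
position: [0.4685, -0.025, 0.2483]
tool_rot: [3.142, -0.0, -0.237]
force: [0.5, -1.5, 0.9]
grip_width: 0.0001
```

Request:
arm_command(
  deltas=[
    [-1, 0, -0.25, 0.15, 0, 0, 0],
    [-1, 0, -0.55, 0.3, 0, 0, 0],
    [-1, 0, -0.55, 0.45, 0, 0, 0],
    [-1, 0, -0.55, 0.45, 0, 0, 0],
  ],
)

```text
clock: 2.35
position: [0.487, 0.0534, 0.1796]
tool_rot: [3.14, 0.003, -0.237]
force: [0.2, -0.9, 0.1]
grip_width: 0.0002
```

```bash
python3 - <<'E'
from mv import *
from workcell import cams
import cv2
print(boxpos(),telemetry.observe()["qpos"].round(2)); print(delta(W(v,(-.113,0,.1045)),v[2]))
a=[cv2.convertScaleAbs(cams.grab_frame(n),alpha=1.5,beta=15) for n in("top","side","wrist")]
cv2.imwrite("pics/a1.png",cv2.resize(a[0][90:290,150:360],None,fx=2.8,fy=2.8)); cv2.imwrite("pics/b1.png",cv2.resize(a[1][60:320,140:400],None,fx=2.3,fy=2.3)); cv2.imwrite("pics/w1.png",a[2])
E
```

```text
(array([-0.1135, -0.004 ,  0.1796]), array([ 0.2, -0.9,  0.1]), 2.35, array([ 3.14e+00,  3.00e-03, -2.37e-01])) [-0.12  0.41 -0.15  2.01  0.09  0.73 -2.12]
(array([ 0.005, -0.027,  0.501]), array([0.002, 0.003, 0.   ]))
```

View pics/b1.png

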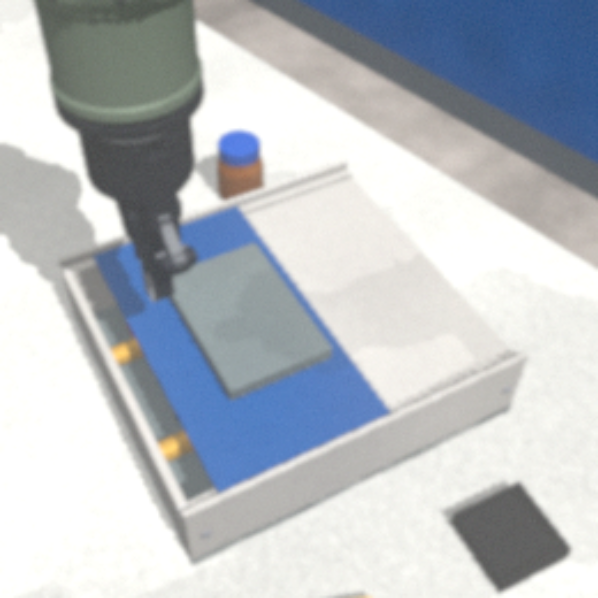

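View pics/w1.png

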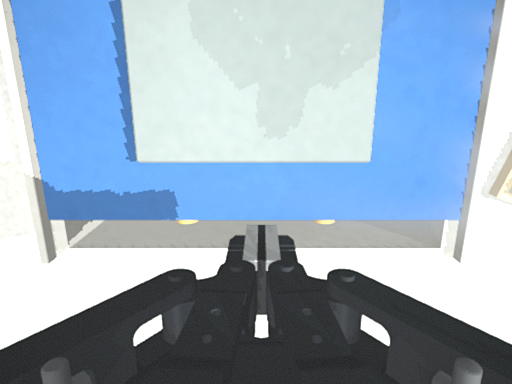

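The fingers are centred on the panel and just ahead of its near edge. In the wrist view the tips are at (262,225) and the panel edge is at row 160. I'll lower, then push.

Request:
arm_command(
  deltas=[
    [-1, 0, -0.03, 0.2, 0, 0, 0],
    [-1, 0, -0.03, 0.4, 0, 0, 0],
    [-1, 0, -0.03, 0.49, 0, 0, 0],
    [-1, 0, -0.03, 0.49, 0, 0, 0],
  ],
)

```text
clock: 3.0
position: [0.4888, 0.0581, 0.1075]
tool_rot: [3.141, 0.0, -0.239]
force: [-0.2, -0.7, 0.4]
grip_width: -0.0002
```

Request:
arm_command(
  deltas=[
    [-1, 0.1, 0, 0, 0, 0, 0],
    [-1, 0.2, 0, 0, 0, 0, 0],
    [-1, 0.3, 0, 0, 0, 0, 0],
    [-1, 0.4, 0, 0, 0, 0, 0],
    [-1, 0.5, 0, 0, 0, 0, 0],
    [-1, 0.5, 0, 0, 0, 0, 0],
  ],
)

```text
clock: 3.75
position: [0.5629, 0.0402, 0.1072]
tool_rot: [-3.141, -0.001, -0.239]
force: [0.0, -0.4, 0.3]
grip_width: -0.0001
```

```bash
python3 - <<'E'
from mv import *
from workcell import cams
import cv2
print(boxpos(),telemetry.observe()["qpos"].round(2))
a=[cv2.convertScaleAbs(cams.grab_frame(n),alpha=1.5,beta=15) for n in("top","side","wrist")]
cv2.imwrite("pics/b2.png",cv2.resize(a[1][60:320,140:400],None,fx=2.3,fy=2.3)); cv2.imwrite("pics/w2.png",a[2])
E
```

```text
(array([-0.0367,  0.0011,  0.1072]), array([ 0. , -0.4,  0.3]), 3.75, array([-3.141e+00, -1.000e-03, -2.390e-01])) [-0.08  0.62 -0.13  1.87  0.12  0.66 -2.09]
```

View pics/b2.png

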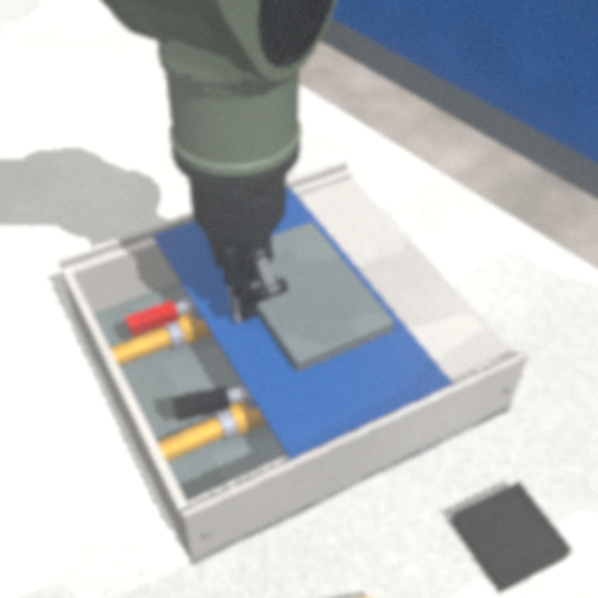

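The cover is sliding. Red handle is at box +y (left, zoom (150,317)) and black at −y. I'll keep pushing to the stop.

Request:
arm_command(
  deltas=[
    [-1, 0.1, 0, 0.01, 0, 0, 0],
    [-1, 0.2, 0, 0.01, 0, 0, 0],
    [-1, 0.3, 0, 0.01, 0, 0, 0],
    [-1, 0.37, 0, 0.01, 0, 0, 0],
    [-1, 0.41, 0, 0.01, 0, 0, 0],
    [-1, 0.44, 0, 0.01, 0, 0, 0],
    [-1, 0.44, 0, 0.01, 0, 0, 0],
  ],
)

```text
clock: 4.78
position: [0.6211, 0.0264, 0.1051]
tool_rot: [3.14, 0.01, -0.237]
force: [-34.0, 7.2, 21.8]
grip_width: 0.0001
```

```bash
python3 - <<'E'
from mv import *
print(boxpos())
E
```

```text
(array([0.0233, 0.0014, 0.1051]), array([-34. ,   7.2,  21.8]), 4.775, array([ 3.14 ,  0.01 , -0.237]))
```

The stop is reached: 35 N at TCP box x 0.023 m, against a predicted 0.024. Backing off, rising and looking.

Request:
arm_command(
  deltas=[
    [-1, -0.1, 0, 0, 0, 0, 0],
    [-1, -0.2, 0, -0.1, 0, 0, 0],
    [-1, -0.4, 0, -0.4, 0, 0, 0],
    [-1, -0.7, 0, -0.7, 0, 0, 0],
    [-1, -1, 0, -0.7, 0, 0, 0],
    [-1, -1, 0, -0.7, 0, 0, 0],
  ],
)

```text
clock: 5.52
position: [0.4781, 0.0611, 0.2118]
tool_rot: [-3.141, -0.001, -0.237]
force: [0.8, 0.7, -0.3]
grip_width: 0.0003
```

```bash
python3 - <<'E'
from mv import *
from workcell import cams
import cv2
print(boxpos(),telemetry.observe()["qpos"].round(2))
a=[cv2.convertScaleAbs(cams.grab_frame(n),alpha=1.5,beta=15) for n in("top","side","wrist")]
cv2.imwrite("pics/b3.png",cv2.resize(a[1][110:310,140:380],None,fx=3,fy=3,interpolation=cv2.INTER_CUBIC)); cv2.imwrite("pics/w3.png",a[2])
cv2.imwrite("pics/a3.png",cv2.resize(a[0][105:290,155:355],None,fx=3,fy=3,interpolation=cv2.INTER_CUBIC))
E
```

```text
(array([-0.1239,  0.0014,  0.2118]), array([ 0.8,  0.7, -0.3]), 5.525, array([-3.141e+00, -1.000e-03, -2.370e-01])) [-0.12  0.35 -0.17  2.    0.08  0.8  -2.14]
```

View pics/b3.png

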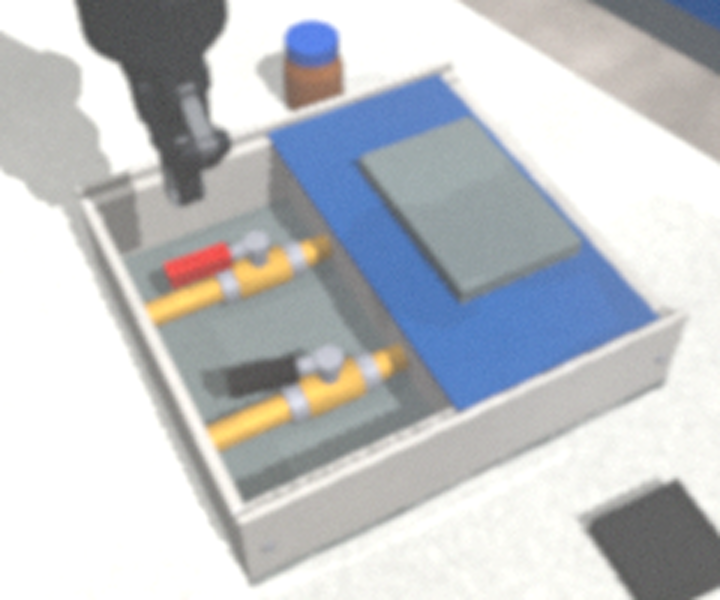

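View pics/a3.png

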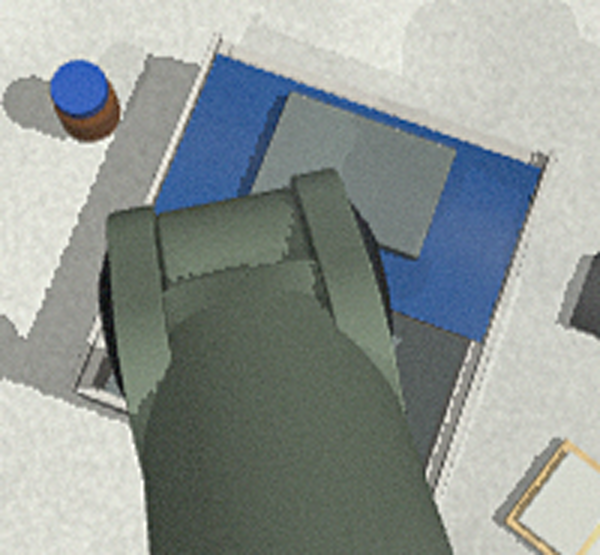

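View pics/w3.png

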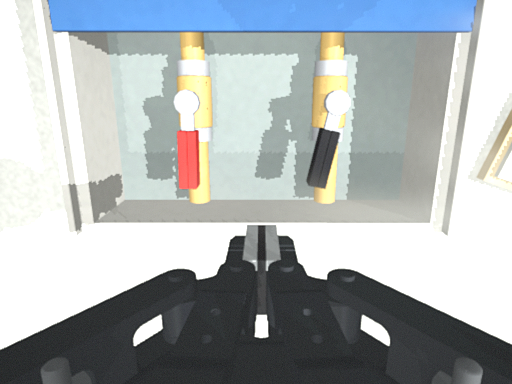

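Cover open. Wrist view: red pivot at (187,102) with its tip at (189,188), and black pivot at (338,102) with its tip at (319,187). Measuring them in the box frame.

```bash
python3 - <<'E'
from mv import *
from workcell import cams
c=cams.get_calibration("wrist")
for n,u,z in(("rp",(187,102),.07),("rt",(189,188),.064),("bp",(338,102),.07),("bt",(319,187),.064),("wallNL",(95,222),.076),("wallNR",(434,222),.076),("covL",(50,30),.0815),("covR",(473,30),.0815)):
    d=c["R"].T@np.array([(u[0]-c["cx"])/c["fx"],(u[1]-c["cy"])/c["fy"],1]); o=-c["R"].T@c["t"]
    p=o+d*(z-o[2])/d[2]-np.array([v[0],v[1],0]); a,s=np.cos(v[2]),np.sin(v[2])
    print(n,(a*p[0]+s*p[1]).round(4),(-s*p[0]+a*p[1]).round(4))
E
```

```text
rp -0.06 0.0589
rt -0.1304 0.0627
bp -0.0602 -0.0574
bt -0.1297 -0.0468
wallNL -0.1562 0.1396
wallNR -0.1566 -0.1411
covL -0.0108 0.1495
covR -0.0113 -0.1464
```

The points agree with the given geometry to about 2 mm. I'll lower beside the red handle on its −y side, with the tips at about 50 mm.

Request:
arm_command(
  deltas=[
    [-1, 0.08, -0.12, 0, 0, 0, 0],
    [-1, 0.08, -0.12, 0.2, 0, 0, 0],
    [-1, 0.08, -0.12, 0.45, 0, 0, 0],
    [-1, 0.08, -0.12, 0.7, 0, 0, 0],
    [-1, 0.08, -0.12, 0.85, 0, 0, 0],
    [-1, 0.08, -0.12, 0.96, 0, 0, 0],
    [-1, 0.08, -0.12, 0.96, 0, 0, 0],
  ],
)

```text
clock: 6.55
position: [0.4957, 0.075, 0.0658]
tool_rot: [3.141, 0.001, -0.239]
force: [0.1, 0.3, 1.0]
grip_width: 0.0001
```

```bash
python3 - <<'E'
from mv import *
from workcell import cams
import cv2
b=boxpos();print(b)
p=b[0]
for q in [(-.112,.038),(-.1177,.0571),(-.1145,.0795),(-.1002,.1002),(-.0785,.109),(-.072,.109)]:
    print(q,((q[0]-p[0])/.15).round(3),(-(q[1]-p[1])/.15).round(3))
a=[cv2.convertScaleAbs(cams.grab_frame(n),alpha=1.5,beta=15) for n in("side","wrist")]
cv2.imwrite("pics/b4.png",cv2.resize(a[0][110:310,140:380],None,fx=3,fy=3,interpolation=cv2.INTER_CUBIC)); cv2.imwrite("pics/w4.png",a[1])
E
```

```text
(array([-0.1101,  0.0191,  0.0658]), array([0.1, 0.3, 1. ]), 6.55, array([ 3.141e+00,  1.000e-03, -2.390e-01]))
(-0.112, 0.038) -0.013 -0.126
(-0.1177, 0.0571) -0.051 -0.253
(-0.1145, 0.0795) -0.029 -0.403
(-0.1002, 0.1002) 0.066 -0.541
(-0.0785, 0.109) 0.211 -0.599
(-0.072, 0.109) 0.254 -0.599
```

View pics/w4.png

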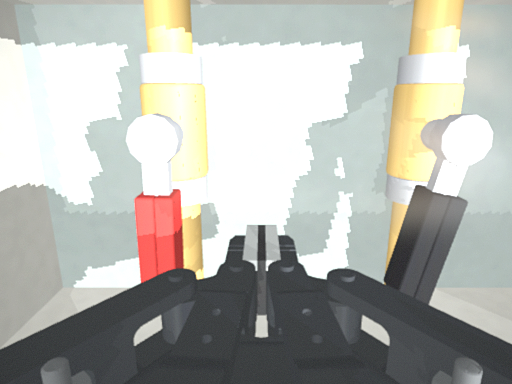

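View pics/b4.png

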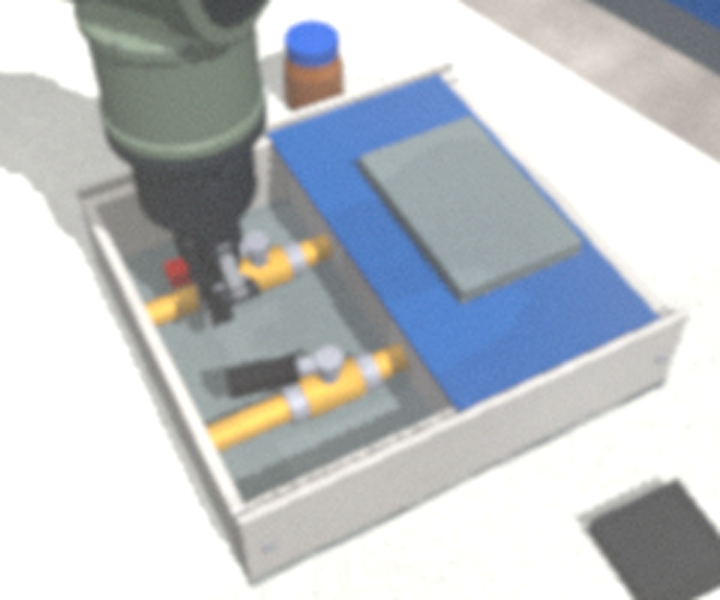

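The red handle is clear, to the left of the fingertips. I'll push along the arc.

Request:
arm_command(
  deltas=[
    [-1, -0.02, -0.12, 0, 0, 0, 0],
    [-1, -0.05, -0.25, 0, 0, 0, 0],
    [-1, -0.04, -0.33, 0, 0, 0, 0],
    [-1, -0.03, -0.4, 0, 0, 0, 0],
    [-1, 0.02, -0.48, 0, 0, 0, 0],
    [-1, 0.07, -0.54, 0, 0, 0, 0],
    [-1, 0.14, -0.58, 0, 0, 0, 0],
    [-1, 0.19, -0.6, 0, 0, 0, 0],
  ],
)

```text
clock: 7.65
position: [0.545, 0.1564, 0.0668]
tool_rot: [3.141, 0.001, -0.238]
force: [-5.1, -2.6, -0.8]
grip_width: -0.0001
```

```bash
python3 - <<'E'
from mv import *
from workcell import cams
import cv2
print(boxpos())
a=[cv2.convertScaleAbs(cams.grab_frame(n),alpha=1.5,beta=15) for n in("side","wrist")]
cv2.imwrite("pics/b5.png",cv2.resize(a[0][110:310,140:380],None,fx=3,fy=3,interpolation=cv2.INTER_CUBIC)); cv2.imwrite("pics/w5.png",a[1])
E
```

```text
(array([-0.0814,  0.1098,  0.0668]), array([-5.1, -2.6, -0.8]), 7.65, array([ 3.141e+00,  1.000e-03, -2.380e-01]))
```

View pics/w5.png

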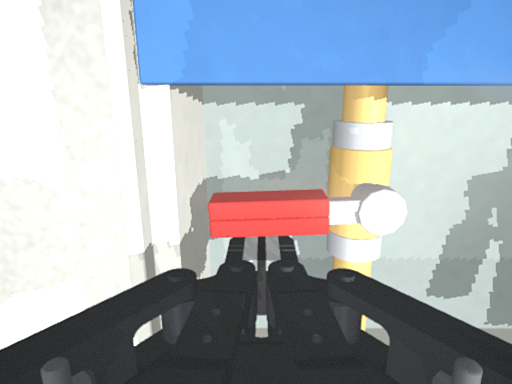

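The handle is nearly across the box: wrist view bar from (210,212) to (328,210). Pushing the last few mm onto the stop.

Request:
arm_command(
  deltas=[
    [-1, 0.02, 0, 0, 0, 0, 0],
    [-1, 0.04, 0, 0, 0, 0, 0],
    [-1, 0.06, 0, 0, 0, 0, 0],
    [-1, 0.06, 0, 0, 0, 0, 0],
  ],
)

```text
clock: 8.25
position: [0.5488, 0.1558, 0.0664]
tool_rot: [3.14, 0.008, -0.236]
force: [-33.7, 8.9, 20.2]
grip_width: -0.0002
```

```bash
python3 - <<'E'
from mv import *
print(boxpos())
E
```

```text
(array([-0.0775,  0.1101,  0.0664]), array([-33.7,   8.9,  20.2]), 8.25, array([ 3.14 ,  0.008, -0.236]))
```

The force rose to 35 N at box x −0.0775, where the stop was predicted (−0.0785). Backing off straight, then rising.

Request:
arm_command(
  deltas=[
    [-1, -0.08, 0, 0, 0, 0, 0],
    [-1, -0.16, 0, 0, 0, 0, 0],
    [-1, -0.16, 0, -0.3, 0, 0, 0],
    [-1, -0.16, 0, -0.6, 0, 0, 0],
    [-1, -0.16, 0, -0.95, 0, 0, 0],
    [-1, -0.16, 0, -0.95, 0, 0, 0],
    [-1, -0.16, 0, -0.95, 0, 0, 0],
  ],
)

```text
clock: 9.12
position: [0.5301, 0.1593, 0.2092]
tool_rot: [-3.141, -0.0, -0.239]
force: [0.6, -0.0, -0.3]
grip_width: -0.0003
```

```bash
python3 - <<'E'
from mv import *
from workcell import cams
import cv2
print(boxpos())
a=[cv2.convertScaleAbs(cams.grab_frame(n),alpha=1.5,beta=15) for n in("side","wrist","top")]
cv2.imwrite("pics/b6.png",cv2.resize(a[0],None,fx=1.5,fy=1.5,interpolation=cv2.INTER_CUBIC)); cv2.imwrite("pics/w6.png",a[1]); cv2.imwrite("pics/a6.png",a[2])
E
```

```text
(array([-0.0965,  0.1091,  0.2092]), array([ 0.6, -0. , -0.3]), 9.125, array([-3.141, -0.   , -0.239]))
```

View pics/w6.png

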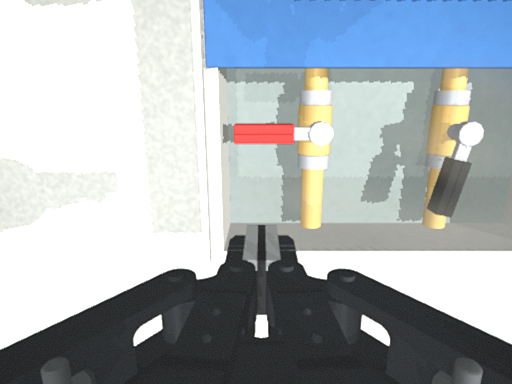

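View pics/b6.png

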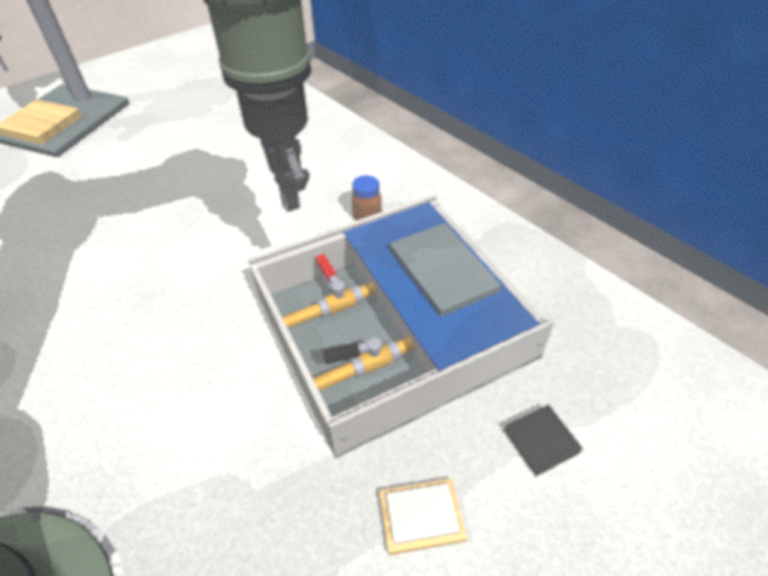

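View pics/a6.png

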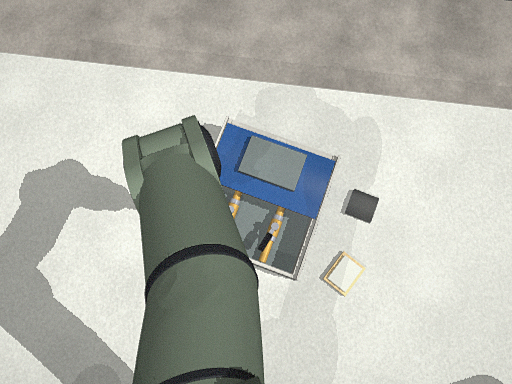

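```bash
python3 - <<'E'
from mv import *
from workcell import cams
c=cams.get_calibration("wrist")
for n,u,z in(("rp",(321,133),.07),("rt",(235,133),.066),("bp",(471,133),.07),("bt",(443,214),.064),("cov",(206,67),.0815)):
    d=c["R"].T@np.array([(u[0]-c["cx"])/c["fx"],(u[1]-c["cy"])/c["fy"],1]); o=-c["R"].T@c["t"]
    p=o+d*(z-o[2])/d[2]-np.array([v[0],v[1],0]); a,s=np.cos(v[2]),np.sin(v[2])
    print(n,(a*p[0]+s*p[1]).round(4),(-s*p[0]+a*p[1]).round(4))
E
```

```text
rp -0.0595 0.0626
rt -0.0598 0.1301
bp -0.0597 -0.0546
bt -0.1289 -0.0456
cov -0.0115 0.1484
```

Red reads 90° and the black tip is within 2 mm of the earlier reading. The jar, dish and slab appear unmoved, and the robot is clear of everything. Handing in.

```bash
python3 -c "
from workcell import job
print(job.job_done())"
```

```text
the job is handed in; nothing more can be done
None
```

The cover is fully open and the red handle is fully shut. I handed the job in at about 9.3 s of the 46 s allowed; no verdict is reported.

**Cover:** I pushed the panel's near face with the closed fingertips until it met its stop. The force rose to about 35 N where the stop was predicted. Afterwards the cover's near edge measured box x −11 mm, against −10 mm expected at full travel.

**Red handle:** I lowered the closed fingers on its −y side and pushed it clockwise onto its stop, again to about 35 N, without gripping it. The last wrist picture shows it pointing to box +y, at about 90°.

**Everything else:**
- **Black handle:** its tip measured within about 2 mm of the reading taken before I pushed the red handle.
- **Dish and slab:** they look unmoved in the top and side pictures. I compared these by eye and did not measure them.
- **Jar:** it looks unmoved in the side picture only, because the arm hid it from the top camera at the end.
- **Arm:** it ended raised about 0.2 m and touching nothing, with the force reading near zero.

The first box fit had outliers of up to about 3.6 pixels at the rim corners. The later wrist-camera points agreed with the given geometry to about 3 mm, except the readings of the valve pivots' y, which were up to about 5 mm out. No check failed.

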